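# Put the knife-sharpening kit back into its foam-lined tray

### The arm

A 6-joint arm with a two-finger parallel gripper is mounted at the origin on a cart in front of the work surface, level with it; the furniture and walls round the work are solid. World frame = base frame: x ahead of the robot, y to its left, z up, the work surface at z = 0. Lengths are in m, angles in degrees, forces in N, time in s.
With the tool pointing down it reaches from about 0.375 to 0.9 m from the base axis. Payload 3.1 kg.
Tool frame: the origin (TCP) lies at the very end of the fingers, on their centre line; the grasp point (between the pads) lies 19 mm behind it (bot.hold_point_z is the z of the grasp point in the tool frame, in m); z points along the fingers, y is the direction in which the jaws open and shut (so a half turn about z gives the same grasp; the last joint's range is limited). The gripper opens to 87 mm and grips with 3 to 60 N. Pads are 19 mm wide; open, the fingers measure 117 mm over their backs; the gripper's body (75 mm by 190 mm) begins 51 mm behind the grasp point.
Start: joints at [-77.493, 30.224, 82.088, -0, 67.689, -10.227], TCP at [0.242, -0.576, 0.223] pointing down, gripper open.
Joint ranges: [-176.69, 176.69], [-43.24, 126.21], [12.49, 139.97], [-82, 262], [0, 151.66], [-163.58, 163.58]. Speed limits (degrees/s): [159.86, 159.86, 180, 180, 180, 180].

### API

Orientations are given as a 3x3 rotation matrix whose columns are the frame's x, y, z axes.
In Python, from rig import bot gives the robot as it stands.
- The arm moves only by the tool servo_tool, never from a script. Its argument "increments" is a list of rows, each a list of 3 entries, a list of its own where there are three numbers: the closure, from 0 (fully open) to 1 (shut), then the shift along the tool's x, y, z in mm, then the turn about the tool's z in degrees. In form: [[claw, [x, y, z], turn], ...]. A call has 1 to 5 rows; each row shifts and turns the commanded pose from where the row before left it, along the tool's axes as they then stand; what a row does not reach is not made up. A row lasts 1/8 s, in which the tool goes at most 62.5 mm and 10.7 degrees, less where a joint would pass 70% of its speed; a pose out of reach is approached as far as the arm can. A call with a gripper value outside its range is refused whole. The fingers move at their own pace and stop on an object; the grip force is fixed at half the most. Time passes only in rows, so rows that do not move let the fingers close. It gives the time, the measured TCP pose, the force and the opening at its end, in the units of the state.
- bot.read_state(): the state, without advancing time (a new reading comes with each control period).
- bot.capture(name): name is "side" or "top" or "wrist"; returns (picture, depth): 400x640x3 uint8, blue, green, red; 400x640 float32, m along the optical axis (not along the pixel's ray), 0 where there is no reading.
- bot.camera_info(name): a dict with "K" (3x3 intrinsics, pixels), "R" (3x3) and "t" (3): a world point X has camera coordinates R X + t; the wrist camera has in their place "mount" (4x4, takes a point from camera to tool coordinates, whose origin is the TCP and whose axes are the flange's). Camera axes: x right, y down, z forward; pixel columns grow to the right and rows downward; lengths in m; the calibration is good to about 2 mm. A picture is of the moment at which its call begins: read the wrist's pose just before it. camera_info takes no time and is no camera call.
- bot.hand_in(): hands the job in, once; it reports no verdict.
Trained networks look in the newest picture that a camera, given by its name, has taken for a name from the list of things; names that differ only in an ending like _2 or _b are one class to them, and where a whole thing is asked for, a point or a joint stands for the part that bears it (a point fixed in the world has none). Each returns a list of dicts, best first, with "p" (0 to 1); they miss things now and then, are a little off and sometimes report something else, mostly with a low value. They report only what shows in the picture. A call takes as long as a camera call.
- bot.find_in(camera, thing): "bbox" ([left, top, right, bottom] in pixels, round what is visible of it).
- bot.trace(camera, thing): "region" (400x640 bool, what is visible of it) and "bbox" ([left, top, right, bottom] in pixels, round what is visible of it).
The state is a dict: "time_s": time; "joint_positions": joint angles; "qvel": joint speeds; "tau": joint torques, N m; "position": TCP position; "tcp_rot": TCP orientation; "force": force on the tool from outside, world axes, zero at the start; "moment": the same for the moment, N m; "opening": opening from 0.0 (shut) to 1.0 (fully open).
Only numpy, scipy, OpenCV 4.12 (cv2) and the standard library are available. Lean on these libraries where they do the work, as an engineer would, in place of code of your own. Each camera call takes 0.05 s, during which the arm holds its last target.

### The job

The knives are sharpened: put the kit away. Take the pile of sharpening stones apart and press each piece, right way up, fully down onto the floor of the foam cutout of its own shape and size in the bamboo tray. The stones chip, so let none topple, and leave the things standing and lying round the work where they are.

Things in the scene. Friction and masses are not known exactly. Their poses are not given: they have to be found in the camera images.
- combination_stone: Combination sharpening stone, a bar 130 x 56 x 34 mm (x, y, z), dark grey lower half, brown upper half; the lowest of the pile, lying on the worktop. About 0.5 kg. Origin: centre of its underside, x along its length, z up. Symmetric under a half turn about z.
- finishing_stone: Cream-coloured finishing stone glued on a wooden base: base 104 x 46 x 12 mm, stone 98 x 42 x 20 mm above it, 32 mm high in all; lies on the combination stone. About 0.26 kg. Origin: centre of the base's underside, x along its length, z up. Symmetric under a half turn.
- diamond_block: Diamond block: black block 78 x 36 mm with a perforated steel plate on top (76 x 34 x 4 mm), 32 mm high in all; lies on the finishing stone. About 0.17 kg. Origin: centre of its underside, x along its length, z up. Symmetric under a half turn.
- dressing_stone: Small round light grey dressing stone, an upright cylinder 40 mm in diameter and 34 mm high; stands on top of the pile. About 0.09 kg. Origin: centre of its underside, z up.
- foam_large: Charcoal foam block, 150 x 90 x 24 mm, fixed. Largest cutout: 136 x 62 mm between its walls for the combination stone; 18 mm deep, grey floor, mouth flared by 4 mm; springy lips inside stand 5 mm proud of its walls, so it stops some 5 mm high until a push of 5 to 10 N brings it down, where it stays. Origin: centre of the block's underside, 6 mm above the worktop, x along the long side; cutout centred, its floor at z = 6 mm, foam top at z = 24 mm.
- foam_medium: Charcoal foam block, 150 x 90 x 24 mm, fixed. Middle-sized cutout: 110 x 52 mm between its walls for the finishing stone; 18 mm deep, grey floor, mouth flared by 4 mm; springy lips inside stand 5 mm proud of its walls, so it stops some 5 mm high until a push of 5 to 10 N brings it down, where it stays. Origin: centre of the block's underside, 6 mm above the worktop, x along the long side; cutout centred, its floor at z = 6 mm, foam top at z = 24 mm.
- foam_small: Charcoal foam block, 150 x 90 x 24 mm, fixed. Smallest oblong cutout: 84 x 42 mm between its walls for the diamond block; 18 mm deep, grey floor, mouth flared by 4 mm; springy lips inside stand 5 mm proud of its walls, so it stops some 5 mm high until a push of 5 to 10 N brings it down, where it stays. Origin: centre of the block's underside, 6 mm above the worktop, x along the long side; cutout centred, its floor at z = 6 mm, foam top at z = 24 mm.
- foam_round: Charcoal foam block, 150 x 90 x 24 mm, fixed. Round cutout: 46 mm in diameter between its walls for the dressing stone; 18 mm deep, grey floor, mouth flared by 4 mm; springy lips inside stand 5 mm proud of its walls, so it stops some 5 mm high until a push of 5 to 10 N brings it down, where it stays. Origin: centre of the block's underside, 6 mm above the worktop, x along the long side; cutout centred, its floor at z = 6 mm, foam top at z = 24 mm.
- case: Shallow bamboo tray with brass corners, 320 x 200 mm, rim 30 mm high, fixed on the worktop; it holds the four charcoal foam blocks 2 x 2, in any arrangement, all with the tray's direction. Origin: centre of its underside, x along its long side.
- jam_jar: Bystander: jam jar with a white lid, 68 mm in diameter, 84 mm high, close behind the pile. Origin at its underside.
- peg: Bystander: wooden clothes peg, 72 x 15 x 12 mm, lying close in front of the pile. Origin at its underside.
- salt: Bystander: salt shaker, 44 mm in diameter, 90 mm high, behind the work. Origin at its underside.
- mug: Bystander: blue and white mug, 92 mm high, 78 mm in diameter, behind the work. Origin at its underside.
- lemon: Bystander: lemon, 71 x 53 x 51 mm, behind the work. Origin at its underside.
- teaspoon: Bystander: steel teaspoon, 130 mm long, lying at the left of the work. Origin at its underside.

How it is judged (in metres and radians):
At the end, for the whole second after the job is handed in: Each of the four pieces lies in its own cutout: within 8 mm of the cutout's centre, its underside within 3.5 mm of the cutout floor, upright within 0.08 rad, and at rest (horizontal distance between combination_stone and foam_large below 0.008 m and z of combination_stone in the frame of foam_large between 0.003 and 0.0095 m and angle between each of combination_stone, finishing_stone, diamond_block, dressing_stone's own z axis and vertical below 0.08 rad and linear speed of each of combination_stone, finishing_stone, diamond_block, dressing_stone below 0.02 m/s and horizontal distance between finishing_stone and foam_medium below 0.008 m and z of finishing_stone in the frame of foam_medium between 0.003 and 0.0095 m and horizontal distance between diamond_block and foam_small below 0.008 m and z of diamond_block in the frame of foam_small between 0.003 and 0.0095 m and horizontal distance between dressing_stone and foam_round below 0.008 m and z of dressing_stone in the frame of foam_round between 0.003 and 0.0095 m); the robot touches nothing.
It fails at once if a bystander (salt shaker, lemon, mug, jam jar, clothes peg or teaspoon) is shifted more than 30 mm (distance of any of salt, lemon, mug, jam_jar, peg, teaspoon from where it was at the start of the episode above 0.03 m).
It fails at once if a piece of the kit topples (tilts more than 0.7 rad) (angle between any of combination_stone, finishing_stone, diamond_block, dressing_stone's own z axis and vertical above 0.7 rad).
It also fails if it takes over 128 s, if anything falls off the work surface, if the arm or the gripper's body presses on something with over 40 N, if the wrist force passes 120 N, or if a joint passes its speed limit or range.

## Working session

There is one attempt and no reset: what is moved stays moved. The work goes in short steps, Python scripts to look and compute and a tool call to move; the robot and the scene stay as the last step left them, time stands still between calls to the robot, and variables do not carry over. Pictures are saved under pics/ and viewed, and the job is handed in when it is done.

Besides the shell and the picture viewer there is one more tool, called after "Request:" as name(argument=value, ...), one argument or row to a line, values as JSON. servo_tool: Moves the arm, as the interface text tells. Its arguments: {"type":"object","properties":{"increments":{"type":"array","items":{"type":"array"}}},"required":["increments"]}

```bash
ls; mkdir -p pics; python3 - <<'E'
from rig import bot
import cv2,numpy as np
print(bot.read_state())
for n in ["side","top","wrist"]:
    p,d=bot.capture(n); cv2.imwrite(f"pics/{n}0.png",p); np.save(f"/tmp/{n}0.npy",d)
    print(n,bot.camera_info(n))
E
```

```text
pics
{'time_s': 0.0, 'joint_positions': array([-7.74912972e+01,  3.02777608e+01,  8.21570947e+01, -3.26736417e-04,
        6.76886176e+01, -1.02268096e+01]), 'qvel': array([ 0.0024911 ,  0.01426114, -0.08399943, -0.01465116, -0.00756187,
       -0.06642005]), 'tau': array([-1.01734436e-04, -4.40047181e+01, -1.76591009e+01,  6.30972558e-02,
        5.82060940e-02, -1.68246243e-04]), 'position': array([ 0.24141714, -0.57569354,  0.22158062]), 'tcp_rot': array([[ 9.22297975e-01,  3.86479266e-01, -4.71899810e-04],
       [ 3.86479370e-01, -9.22295655e-01,  2.10271524e-03],
       [ 3.77424702e-04, -2.12170955e-03, -9.99997678e-01]]), 'force': array([-0.22654528,  0.26133978, -0.24696992]), 'moment': array([ 0.03497302, -0.02092095,  0.03098001]), 'opening': 1.004205387248044}
side {'K': array([[458.72659455,   0.        , 327.80438919],
       [  0.        , 458.72659455, 202.61200167],
       [  0.        ,   0.        ,   1.        ]]), 'R': array([[ 0.99947982, -0.02765331,  0.01659457],
       [-0.00278085, -0.58653576, -0.80991856],
       [ 0.03213024,  0.80945111, -0.58630756]]), 
[... 275 characters left out ...]
6e-02],
       [-9.93811601e-01, -1.46508442e-03, -1.11069149e-01],
       [ 1.11074357e-01, -2.20617884e-02, -9.93567192e-01]]), 't': array([-0.00836985,  0.58466186,  1.31782711])}
wrist {'K': array([[277.87143375,   0.        , 318.70878056],
       [  0.        , 277.87143375, 200.51839335],
       [  0.        ,   0.        ,   1.        ]]), 'mount': array([[-2.52437812e-04, -9.56607119e-01, -2.91380775e-01,
         7.98426922e-02],
       [ 9.99999653e-01, -1.02828154e-05, -8.32591343e-04,
         9.76520751e-04],
       [ 7.93466592e-04, -2.91380884e-01,  9.56606790e-01,
        -1.62860517e-01],
       [ 0.00000000e+00,  0.00000000e+00,  0.00000000e+00,
         1.00000000e+00]])}
```

View pics/top0.png

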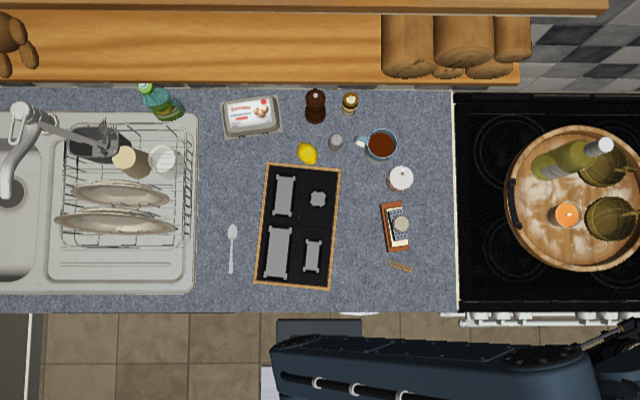

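View pics/side0.png

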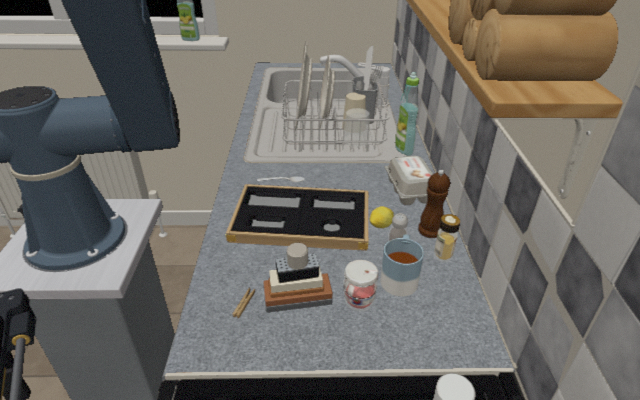

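```bash
cat > h.py <<'E'
from rig import bot
import cv2,numpy as np
def cloud(n,d):
    c=bot.camera_info(n);K=c["K"];v,u=np.mgrid[:400,:640]
    P=np.stack([(u-K[0,2])/K[0,0]*d,(v-K[1,2])/K[1,1]*d,d],-1)
    if n=="wrist":
        s=bot.read_state();M=c["mount"]
        P=P@M[:3,:3].T+M[:3,3]; return P@np.array(s["tcp_rot"]).T+s["position"]
    return (P-c["t"])@c["R"]
def rect(pts):
    (cx,cy),(a,b),ang=cv2.minAreaRect((pts*1000).astype(np.float32))
    if a<b:a,b,ang=b,a,ang+90
    return round(cx,1),round(cy,1),round(a,1),round(b,1),round((ang+90)%180-90,1)
E
python3 - <<'E'
from h import *
d=np.load("/tmp/top0.npy");W=cloud("top",d)
img=cv2.imread("pics/top0.png")
m=W[180:280,340:380,2];print("table z",np.median(m))
for t in ["combination_stone","finishing_stone","diamond_block","dressing_stone","foam_large","foam_medium","foam_small","foam_round","case","jam_jar","peg","teaspoon","lemon"]:
    r=bot.trace("top",t)
    if not r: print(t,"none");continue
    r=r[0];q=W[r["region"]&(d>0)]
    print(t,round(r["p"],2),r["bbox"],"z",np.round(np.percentile(q[:,2],[5,50,95]),3),rect(q[:,:2]), np.round(q.mean(0),3))
cv2.imwrite("pics/topz.png",cv2.resize(img[150:300,230:430],None,fx=4,fy=4,interpolation=cv2.INTER_CUBIC))
E
```

```text
table z -0.0006783804999355419
combination_stone 0.64 [381.4, 201.3, 406.8, 253.6] z [0.004 0.032 0.041] (513.4, -192.3, 137.0, 61.7, 7.1) [ 0.515 -0.179  0.03 ]
finishing_stone 0.56 [227.9, 223.8, 238.5, 272.2] z [-0.002  0.004  0.011] (456.2, 236.0, 123.5, 22.1, 0.7) [0.463 0.237 0.004]
diamond_block 0.5 [387.4, 206.3, 407.6, 238.8] z [0.066 0.096 0.102] (514.5, -188.9, 81.3, 35.9, 10.2) [ 0.512 -0.186  0.093]
dressing_stone 0.72 [392.0, 214.6, 410.1, 234.1] z [0.111 0.131 0.135] (516.7, -200.0, 57.7, 38.7, -74.9) [ 0.514 -0.189  0.128]
foam_large 0.85 [256.9, 219.6, 299.3, 283.3] z [0.007 0.015 0.032] (444.9, 114.3, 149.5, 90.1, -5.7) [0.444 0.115 0.018]
foam_medium 0.93 [264.7, 164.9, 304.7, 225.1] z [0.008 0.025 0.033] (595.4, 100.7, 153.4, 95.4, -5.2) [0.596 0.101 0.022]
foam_small 0.91 [293.4, 224.3, 333.5, 285.9] z [0.009 0.028 0.033] (437.3, 24.2, 152.3, 91.3, -5.5) [0.437 0.025 0.025]
foam_round 0.69 [225.5, 224.3, 237.5, 272.3] z [-0.002  0.005  0.012] (454.9, 236.8, 126.2, 22.2, -0.4) [0.466 0.237 0.005]
case 0.62 [251.7, 162.7, 340.6, 287.5] z [0.012 0.028 0.033] (517.1, 62.7, 326.7, 207.2, -5.6) [0.501 0.065 0.027]
jam_jar 0.87 [387.3, 162.5, 410.5, 191.8] z [0.051 0.083 0.088] (631.4, -200.5, 62.0, 62.0, 40.5) [ 0.63  -0.198  0.078]
peg 0.48 [390.2, 258.9, 407.6, 272.5] z [-0.001  0.009  0.015] (407.0, -209.0, 63.8, 12.9, 70.4) [ 0.407 -0.209  0.008]
teaspoon 0.5 [228.2, 225.8, 239.8, 271.3] z [-0.002  0.005  0.011] (456.1, 236.8, 123.7, 22.2, -0.4) [0.467 0.237 0.005]
lemon 0.95 [296.8, 139.9, 318.5, 165.7] z [0.026 0.042 0.051] (708.5, 38.1, 63.0, 53.3, 0.1) [0.705 0.038 0.04 ]
```

View pics/topz.png

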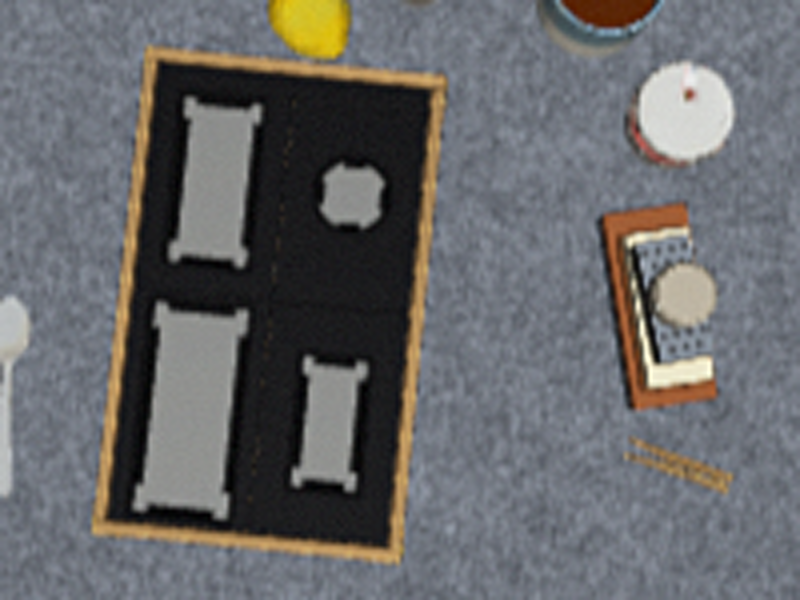

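View pics/wrist0.png

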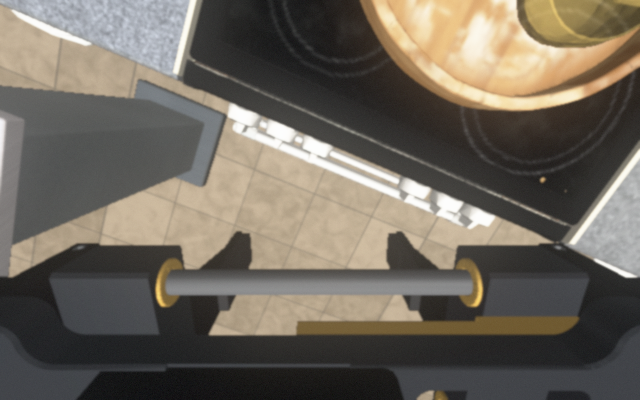

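```bash
cat >> h.py <<'E'
def inplane(n,uv,z):
    c=bot.camera_info(n);K=c["K"];uv=np.atleast_2d(uv).astype(float)
    r=np.c_[(uv[:,0]-K[0,2])/K[0,0],(uv[:,1]-K[1,2])/K[1,1],np.ones(len(uv))]@c["R"]
    o=-c["R"].T@c["t"]; return o+r*((z-o[2])/r[:,2])[:,None]
def layer(W,z0,z1,box=(0.40,0.60,-0.27,-0.12)):
    m=(W[...,2]>z0)&(W[...,2]<z1)&(W[...,0]>box[0])&(W[...,0]<box[1])&(W[...,1]>box[2])&(W[...,1]<box[3])
    return m
E
cat > /tmp/a.py <<'E'
from h import *
img=cv2.imread("pics/top0.png");d=np.load("/tmp/top0.npy");W=cloud("top",d)
hsv=cv2.cvtColor(img,cv2.COLOR_BGR2HSV)
m=((img.min(2)>90)).astype(np.uint8)
# inside tray
box=np.zeros_like(m);cv2.fillConvexPoly(box,np.array([[270,170],[333,175],[325,283],[262,278]]),1)
n,l,s,c=cv2.connectedComponentsWithStats(m*box)
for i in range(1,n):
    if s[i,4]<60: continue
    v,u=np.nonzero(l==i)
    P=inplane("top",np.c_[u,v],0.012)
    print(s[i],rect(P[:,:2]),"mean",P.mean(0)*1000,"depth z",np.median(W[l==i][:,2]))
for z0,z1 in [(0.022,0.044),(0.056,0.076),(0.088,0.108),(0.122,0.142)]:
    mm=layer(W,z0,z1); q=W[mm]; print(z0,mm.sum(),rect(q[:,:2]),q.mean(0)*1000)
E
python3 /tmp/a.py
```

```text
[272 174  23  43 627] (594.9, 100.8, 108.6, 50.9, -5.7) mean [594.41778747 100.91313623  12.        ] depth z 0.011346736801328373
[310 191  16  16 192] (585.6, 10.2, 37.9, 37.7, -8.1) mean [585.55539493  10.16736074  12.        ] depth z 0.011359874126495886
[ 263  226   29   54 1014] (443.2, 116.0, 134.3, 60.9, -5.7) mean [443.27625285 115.83671027  12.        ] depth z 0.011137277037543893
[303 239  19  34 386] (434.5, 24.7, 83.9, 40.4, -6.0) mean [434.70795329  25.00224365  12.        ] depth z 0.01142674473286431
0.022 374 (512.7, -190.9, 130.2, 56.5, 8.7) [ 515.0480896  -180.72623891   33.66143684]
0.056 185 (510.0, -191.2, 97.9, 42.6, 8.6) [ 496.65190508 -186.67756215   65.08965337]
0.088 263 (513.3, -189.5, 77.4, 36.2, 11.2) [ 511.35063357 -187.64605272   96.80049507]
0.122 210 (514.3, -190.4, 37.1, 36.9, 89.8) [ 514.11977771 -190.3508172   130.83337706]
```

```bash
cat > plan.py <<'E'
import sys
from h import *
s=bot.read_state();R=np.array(s["tcp_rot"]);p=np.array(s["position"])*1000
yaw=np.degrees(np.arctan2(R[1,0],R[0,0]))
print("t",round(s["time_s"],2),"at",p.round(1),"yaw",yaw.round(2),"tiltz",R[:,2].round(4),"open",round(s["opening"],3),"F",np.round(s["force"],1))
if len(sys.argv)>1:
    x,y,z,w=map(float,sys.argv[1:5]);g=np.array([x,y,z])
    a=np.radians(yaw);Rn=np.array([[np.cos(a),np.sin(a),0],[np.sin(a),-np.cos(a),0],[0,0,-1]])
    print("tool shift (before turn)",(Rn.T@(g-p)).round(1),"turn",round(yaw-w,2))
    a=np.radians(w);Rw=np.array([[np.cos(a),np.sin(a),0],[np.sin(a),-np.cos(a),0],[0,0,-1]])
    print("after turn",(Rw.T@(g-p)).round(1))
E
python3 plan.py 514.2 -190.4 200 8.7
```

```text
t 0.8 at [ 241.5 -576.4  222.6] yaw 22.73 tiltz [-0.e+00 -1.e-04 -1.e+00] open 1.004 F [ 0.2 -0.7 -0.7]
tool shift (before turn) [ 400.6 -250.7   22.6] turn 14.03
after turn [ 327.9 -340.3   22.6]
```

Request:
servo_tool(
  increments=[
    [0,[40,-25,0],0],
    [0,[40,-25,0],0],
    [0,[40,-25,0],0],
    [0,[40,-25,0],0],
    [0,[40,-25,0],0],
  ],
)

```text
time_s: 1.42
position: [0.3785, -0.3827, 0.2228]
tcp_rot: [[0.922, 0.386, 0.0], [0.386, -0.922, -0.001], [0.0, 0.001, -1.0]]
force: [0.5, -0.2, -0.1]
opening: 0.998
```

Request:
servo_tool(
  increments=[
    [0,[40,-25,0],0],
    [0,[40,-25,0],0],
    [0,[40,-25,0],0],
    [0,[40,-25,10],0],
    [0,[40,-25,10],0],
  ],
)

```text
time_s: 2.05
position: [0.5149, -0.1901, 0.2027]
tcp_rot: [[0.922, 0.386, 0.001], [0.386, -0.922, -0.001], [0.001, 0.001, -1.0]]
force: [0.4, 0.1, -0.1]
opening: 1.0
```

Request:
servo_tool(
  increments=[
    [0,[0,0,0],7],
    [0,[0,0,0],7],
    [0,[0,0,0],0],
  ],
)

```text
time_s: 2.42
position: [0.514, -0.1911, 0.2026]
tcp_rot: [[0.988, 0.154, 0.0], [0.154, -0.988, -0.0], [0.0, 0.0, -1.0]]
force: [-0.6, 0.3, -0.7]
opening: 1.0
```

```bash
python3 plan.py 514.2 -190.4 118 8.7; python3 - <<'E'
from h import *
p,d=bot.capture("wrist");cv2.imwrite("pics/w1.png",p)
W=cloud("wrist",d);B=(.42,.6,-.27,-.12)
for z0,z1 in [(0.022,0.044),(0.056,0.076),(0.088,0.108),(0.122,0.142)]:
    mm=layer(W,z0,z1); q=W[mm]; print(z0,mm.sum(),rect(q[:,:2]) if mm.sum() else '')
E
```

```text
t 2.42 at [ 514.  -191.1  202.6] yaw 8.84 tiltz [ 1.e-04 -1.e-04 -1.e+00] open 1.0 F [-0.6  0.3 -0.7]
tool shift (before turn) [ 0.3 -0.6 84.6] turn 0.14
after turn [ 0.3 -0.6 84.6]
0.022 1211 (511.6, -189.7, 128.6, 56.0, 8.6)
0.056 477 (529.0, -188.8, 139.5, 45.4, 5.6)
0.088 1144 (512.8, -190.7, 77.2, 39.2, 11.4)
0.122 1509 (513.1, -190.4, 39.2, 38.9, 24.3)
```

View pics/w1.png

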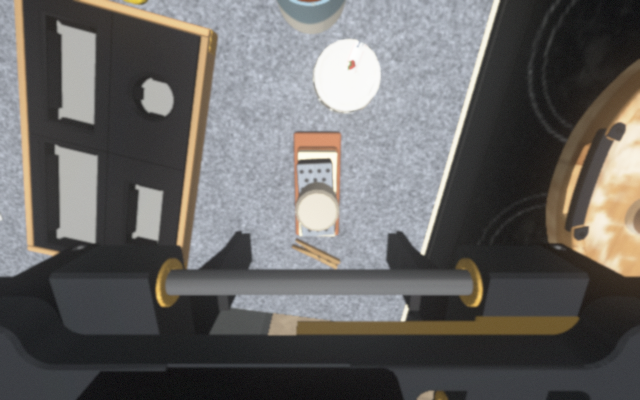

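Request:
servo_tool(
  increments=[
    [0,[0,0,45],0],
    [0,[0,0,35],0],
    [0,[0,0,4],0],
    [0,[0,0,0],0],
    [1,[0,0,0],0],
  ],
)

```text
time_s: 3.1
position: [0.5149, -0.192, 0.1201]
tcp_rot: [[0.988, 0.152, 0.003], [0.152, -0.988, -0.002], [0.002, 0.002, -1.0]]
force: [-0.3, 0.4, 0.5]
opening: 0.952
```

Request:
servo_tool(
  increments=[
    [1,[0,0,0],0],
    [1,[0,0,0],0],
    [1,[0,0,0],0],
  ],
)

```text
time_s: 3.48
position: [0.514, -0.1913, 0.1189]
tcp_rot: [[0.988, 0.152, 0.001], [0.152, -0.988, -0.0], [0.0, 0.0, -1.0]]
force: [0.3, -0.5, 0.7]
opening: 0.627
```

Request:
servo_tool(
  increments=[
    [1,[0,0,0],0],
    [1,[0,0,0],0],
    [1,[0,0,0],0],
    [1,[0,0,0],0],
  ],
)

```text
time_s: 3.98
position: [0.5138, -0.191, 0.1186]
tcp_rot: [[0.988, 0.152, -0.0], [0.152, -0.988, 0.0], [-0.0, -0.0, -1.0]]
force: [-0.2, 0.2, 1.0]
opening: 0.447
```

Request:
servo_tool(
  increments=[
    [1,[0,0,-20],0],
    [1,[0,0,-30],0],
    [1,[0,0,-10],0],
    [1,[0,0,0],0],
  ],
)

```text
time_s: 4.47
position: [0.5141, -0.1914, 0.1788]
tcp_rot: [[0.988, 0.152, 0.001], [0.152, -0.988, -0.001], [0.001, 0.001, -1.0]]
force: [-0.2, -1.1, -0.9]
opening: 0.444
```

```bash
python3 plan.py 585.6 10.2 100 -5.7
```

```text
t 4.47 at [ 514.1 -191.4  178.8] yaw 8.74 tiltz [ 1.e-03 -7.e-04 -1.e+00] open 0.444 F [-0.2 -1.1 -0.9]
tool shift (before turn) [ 101.3 -188.4   78.8] turn 14.44
after turn [  51.1 -207.7   78.8]
```

Request:
servo_tool(
  increments=[
    [1,[20,-38,0],0],
    [1,[20,-38,0],0],
    [1,[20,-38,0],0],
    [1,[20,-38,0],0],
    [1,[21,-36,20],0],
  ],
)

```text
time_s: 5.1
position: [0.586, 0.0111, 0.1582]
tcp_rot: [[0.988, 0.152, 0.001], [0.152, -0.988, -0.0], [0.001, 0.001, -1.0]]
force: [0.5, -0.1, -1.0]
opening: 0.443
```

Request:
servo_tool(
  increments=[
    [1,[0,0,20],7],
    [1,[0,0,20],7.4],
    [1,[0,0,20],0],
    [1,[0,0,0],0],
  ],
)

```text
time_s: 5.6
position: [0.5827, 0.0103, 0.0957]
tcp_rot: [[0.995, -0.099, -0.007], [-0.099, -0.995, 0.001], [-0.007, -0.0, -1.0]]
force: [-1.3, 0.3, -1.2]
opening: 0.447
```

```bash
python3 plan.py 585.6 10.2 50 -5.7; python3 - <<'E'
from h import *
p,d=bot.capture("top");cv2.imwrite("pics/t2.png",cv2.resize(p[150:300,230:430],None,fx=4,fy=4,interpolation=cv2.INTER_CUBIC))
W=cloud("top",d)
m=layer(W,0.056,0.076);print(rect(W[m][:,:2]));m=layer(W,0.088,0.108);print(rect(W[m][:,:2]))
m=layer(W,0.022,0.044);print(rect(W[m][:,:2]))
p,d=bot.capture("wrist");cv2.imwrite("pics/w2.png",p)
E
```

```text
t 5.6 at [582.7  10.3  95.7] yaw -5.66 tiltz [-0.0066  0.0011 -1.    ] open 0.447 F [-1.3  0.3 -1.2]
tool shift (before turn) [ 2.8 -0.2 45.7] turn 0.04
after turn [ 2.8 -0.2 45.7]
(509.9, -191.0, 97.9, 42.2, 8.6)
(513.3, -189.9, 77.3, 35.5, 11.6)
(512.6, -190.6, 130.1, 56.8, 8.4)
```

View pics/w2.png

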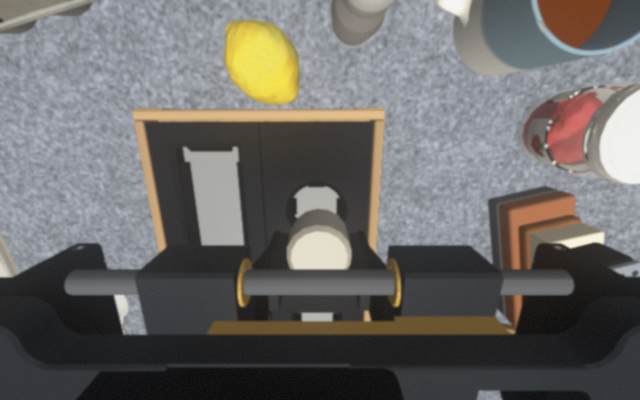

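View pics/t2.png

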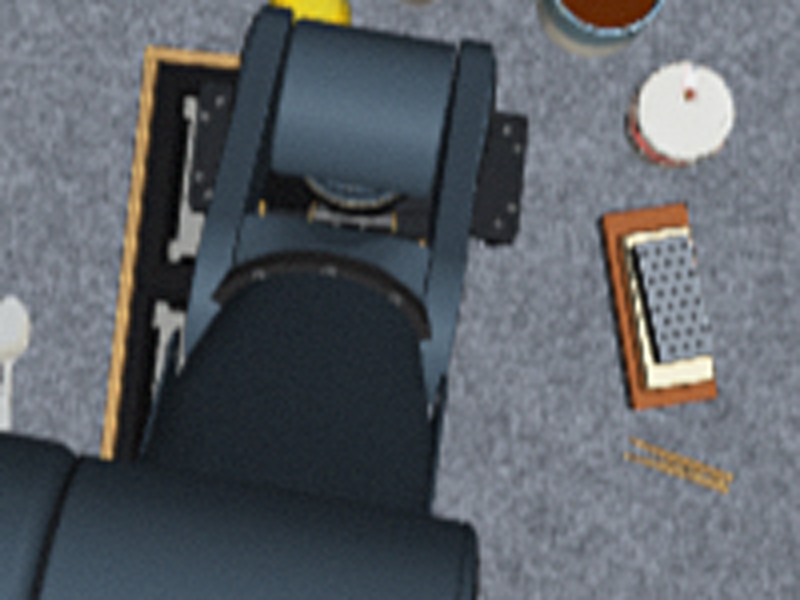

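Request:
servo_tool(
  increments=[
    [1,[2,0,20],0],
    [1,[0,0,15],0],
    [1,[0,0,4],0],
    [1,[0,0,0],0],
    [1,[0,0,0],0],
  ],
)

```text
time_s: 6.32
position: [0.5876, 0.0097, 0.0601]
tcp_rot: [[0.995, -0.099, 0.001], [-0.099, -0.995, -0.0], [0.001, 0.0, -1.0]]
force: [1.2, -0.7, -1.1]
opening: 0.444
```

```bash
python3 plan.py 585.6 10.2 32.5 -5.7
```

```text
t 6.33 at [587.6   9.7  60.1] yaw -5.66 tiltz [ 1.1e-03 -2.0e-04 -1.0e+00] open 0.444 F [ 1.2 -0.7 -1.1]
tool shift (before turn) [-2.  -0.3 27.6] turn 0.04
after turn [-2.  -0.3 27.6]
```

Request:
servo_tool(
  increments=[
    [1,[-2,0,10],0],
    [1,[0,0,8],0],
    [1,[0,0,2],0],
    [1,[0,0,0],0],
  ],
)

```text
time_s: 6.82
position: [0.5849, 0.0102, 0.0392]
tcp_rot: [[0.995, -0.099, -0.001], [-0.099, -0.995, 0.0], [-0.001, -0.0, -1.0]]
force: [-1.2, 1.7, -0.9]
opening: 0.446
```

Request:
servo_tool(
  increments=[
    [1,[0,0,2],0],
    [1,[0,0,2],0],
    [1,[0,0,2],0],
    [1,[0,0,0],0],
  ],
)

```text
time_s: 7.32
position: [0.5856, 0.01, 0.0338]
tcp_rot: [[0.995, -0.099, 0.001], [-0.099, -0.995, 0.0], [0.001, -0.0, -1.0]]
force: [-0.2, 2.0, 1.9]
opening: 0.445
```

Request:
servo_tool(
  increments=[
    [1,[0,0,1],0],
    [1,[0,0,1],0],
    [1,[0,0,0],0],
  ],
)

```text
time_s: 7.7
position: [0.5855, 0.01, 0.0325]
tcp_rot: [[0.995, -0.099, 0.001], [-0.099, -0.995, -0.0], [0.001, -0.0, -1.0]]
force: [-1.1, 2.8, 8.4]
opening: 0.445
```

Request:
servo_tool(
  increments=[
    [0.3,[0,0,0],0],
    [0.3,[0,0,0],0],
    [0.3,[0,0,0],0],
    [0.3,[0,0,-15],0],
    [0.3,[0,0,-20],0],
  ],
)

```text
time_s: 8.32
position: [0.5849, 0.0098, 0.0671]
tcp_rot: [[0.995, -0.099, -0.001], [-0.099, -0.995, 0.0], [-0.001, 0.0, -1.0]]
force: [0.3, 0.8, 0.1]
opening: 0.697
```

Request:
servo_tool(
  increments=[
    [1,[0,0,-5],0],
    [1,[0,0,0],0],
    [1,[0,0,0],0],
    [1,[0,0,0],0],
    [1,[0,0,0],0],
  ],
)

```text
time_s: 8.95
position: [0.5849, 0.0099, 0.0711]
tcp_rot: [[0.995, -0.099, -0.001], [-0.099, -0.995, 0.0], [-0.001, -0.0, -1.0]]
force: [0.0, 0.0, 0.2]
opening: 0.221
```

Request:
servo_tool(
  increments=[
    [1,[0,0,0],0],
    [1,[0,0,0],0],
    [1,[0,0,0],0],
  ],
)

```text
time_s: 9.32
position: [0.5851, 0.0099, 0.0715]
tcp_rot: [[0.995, -0.099, -0.0], [-0.099, -0.995, 0.0], [-0.0, -0.0, -1.0]]
force: [-0.6, -0.1, 0.6]
opening: 0.011
```

```bash
python3 plan.py 585.6 10.2 46 -5.7;  python3 - <<'E'
from h import *
s=bot.read_state()
p,d=bot.capture("wrist");cv2.imwrite("pics/w3.png",p)
W=cloud("wrist",d); m=layer(W,0.035,0.06,(.55,.62,-.02,.04)); q=W[m];print(len(q),rect(q[:,:2]),np.percentile(q[:,2],[10,50,90]))
m=layer(W,0.02,0.035,(.55,.62,-.06,.08));q=W[m];print(len(q),np.median(q[:,2]))
E
```

```text
t 9.32 at [585.1   9.9  71.5] yaw -5.67 tiltz [-1.e-04  0.e+00 -1.e+00] open 0.011 F [-0.6 -0.1  0.6]
tool shift (before turn) [ 0.4 -0.3 25.5] turn 0.03
after turn [ 0.4 -0.3 25.5]
1603 (586.3, 8.8, 39.3, 37.2, 58.8) [0.04308801 0.04635741 0.04733942]
7709 0.030563368752779478
```

View pics/w3.png

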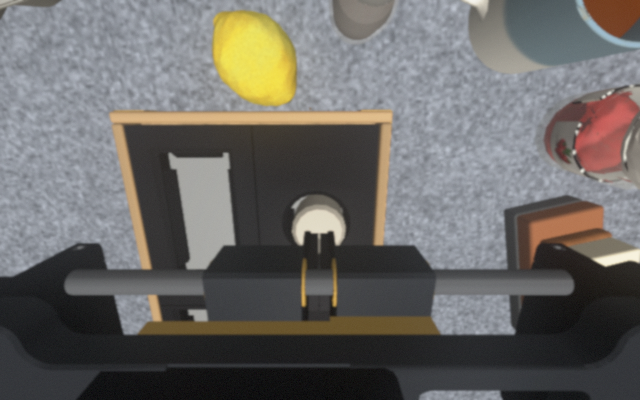

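Request:
servo_tool(
  increments=[
    [1,[0,0,15],0],
    [1,[0,0,8],0],
    [1,[0,0,2],0],
    [1,[0,0,2],0],
    [1,[0,0,0],0],
  ],
)

```text
time_s: 10.0
position: [0.5844, 0.01, 0.0464]
tcp_rot: [[0.995, -0.098, -0.001], [-0.098, -0.995, 0.0], [-0.001, 0.0, -1.0]]
force: [-4.7, 0.5, 17.2]
opening: 0.003
```

Request:
servo_tool(
  increments=[
    [0,[0,0,-20],0],
    [0,[0,0,-45],0],
    [0,[0,0,-45],0],
    [0,[0,0,0],0],
  ],
)

```text
time_s: 10.5
position: [0.5878, 0.0095, 0.1578]
tcp_rot: [[0.995, -0.099, 0.008], [-0.099, -0.995, -0.001], [0.008, 0.001, -1.0]]
force: [0.5, 0.2, 0.3]
opening: 0.373
```

```bash
python3 plan.py 513.3 -190 86 11.4
```

```text
t 10.5 at [587.8   9.5 157.8] yaw -5.66 tiltz [ 0.0078 -0.0014 -1.    ] open 0.373 F [0.5 0.2 0.3]
tool shift (before turn) [-54.5 205.9  71.8] turn -17.06
after turn [-112.5  180.9   71.8]
```

Request:
servo_tool(
  increments=[
    [0,[-10,40,0],0],
    [0,[-11,42,0],0],
    [0,[-11,42,0],0],
    [0,[-10,42,0],0],
    [0,[-10,40,0],0],
  ],
)

```text
time_s: 11.12
position: [0.5115, -0.1907, 0.1528]
tcp_rot: [[0.995, -0.099, -0.003], [-0.099, -0.995, 0.002], [-0.003, -0.001, -1.0]]
force: [0.1, -1.1, -0.5]
opening: 0.944
```

Request:
servo_tool(
  increments=[
    [0,[0,0,0],-8.5],
    [0,[0,0,0],-8.5],
    [0,[0,0,0],0],
    [0,[0,0,0],0],
  ],
)

```text
time_s: 11.62
position: [0.5126, -0.1896, 0.1536]
tcp_rot: [[0.981, 0.195, -0.001], [0.195, -0.981, 0.001], [-0.001, -0.001, -1.0]]
force: [-0.0, 0.2, 0.4]
opening: 0.998
```

```bash
python3 plan.py 513.3 -190 86 11.4
```

```text
t 11.62 at [ 512.6 -189.6  153.6] yaw 11.22 tiltz [-1.5e-03  9.0e-04 -1.0e+00] open 0.998 F [-0.   0.2  0.4]
tool shift (before turn) [ 0.6  0.6 67.6] turn -0.18
after turn [ 0.6  0.6 67.6]
```

Request:
servo_tool(
  increments=[
    [0,[0.5,0.5,35],0],
    [0,[0,0,28],0],
    [0,[0,0,4],0],
    [0.4,[0,0,0],0],
    [1,[0,0,0],0],
  ],
)

```text
time_s: 12.25
position: [0.5145, -0.1908, 0.0886]
tcp_rot: [[0.981, 0.196, 0.002], [0.196, -0.981, -0.001], [0.002, 0.002, -1.0]]
force: [-0.3, -0.5, -0.9]
opening: 0.849
```

Request:
servo_tool(
  increments=[
    [1,[0,0,0],0],
    [1,[0,0,0],0],
    [1,[0,0,0],0],
    [1,[0,0,0],0],
    [1,[0,0,0],0],
  ],
)

```text
time_s: 12.88
position: [0.5135, -0.19, 0.0876]
tcp_rot: [[0.981, 0.196, -0.0], [0.196, -0.981, 0.001], [-0.0, -0.001, -1.0]]
force: [-0.2, 1.7, 1.7]
opening: 0.408
```

Request:
servo_tool(
  increments=[
    [1,[0,0,0],0],
    [1,[0,0,0],0],
    [1,[0,0,0],0],
  ],
)

```text
time_s: 13.25
position: [0.5135, -0.1901, 0.0876]
tcp_rot: [[0.981, 0.196, -0.0], [0.196, -0.981, 0.0], [-0.0, -0.001, -1.0]]
force: [-1.3, 1.8, 3.7]
opening: 0.409
```

Request:
servo_tool(
  increments=[
    [1,[0,0,-6],0],
    [1,[0,0,-15],0],
    [1,[0,0,-20],0],
    [1,[0,0,-15],0],
    [1,[0,0,0],0],
  ],
)

```text
time_s: 13.88
position: [0.5147, -0.191, 0.1452]
tcp_rot: [[0.98, 0.197, 0.003], [0.197, -0.98, -0.002], [0.003, 0.003, -1.0]]
force: [0.1, -0.2, -2.3]
opening: 0.404
```

```bash
python3 plan.py 434.6 25 100 -5.7;python3 - <<'E'
from h import *
p,d=bot.capture("wrist");cv2.imwrite("pics/w4.png",p)
p,d=bot.capture("side");cv2.imwrite("pics/s4.png",cv2.resize(p[180:330,180:400],None,fx=3,fy=3))
E
```

```text
t 13.88 at [ 514.7 -191.   145.2] yaw 11.34 tiltz [ 0.0033 -0.0022 -1.    ] open 0.404 F [ 0.1 -0.2 -2.3]
tool shift (before turn) [ -36.  -227.6   45.2] turn 17.04
after turn [-101.1 -207.    45.2]
```

View pics/s4.png

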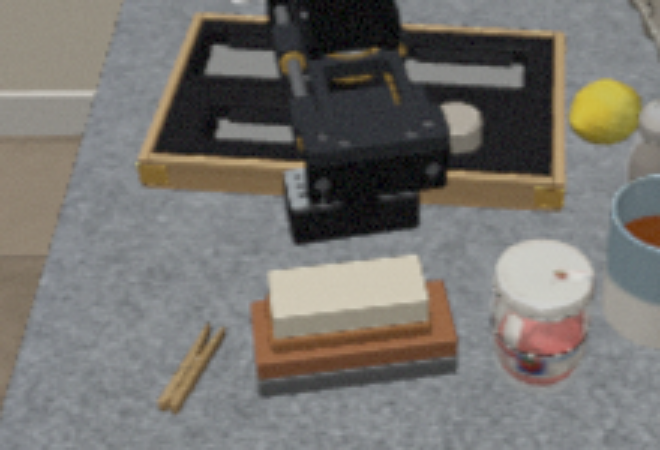

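View pics/w4.png

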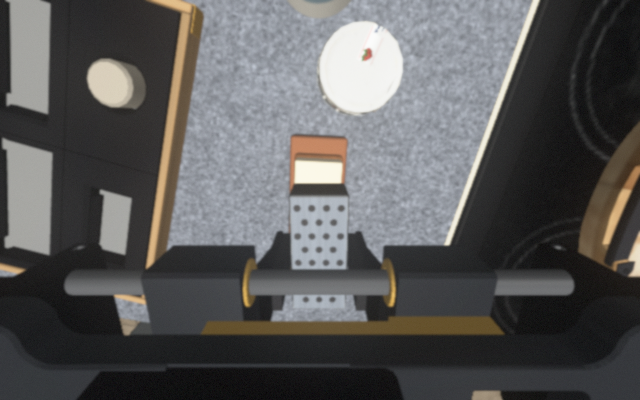

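Request:
servo_tool(
  increments=[
    [1,[-7,-45,0],0],
    [1,[-7,-46,0],0],
    [1,[-7,-46,0],0],
    [1,[-7,-46,0],0],
    [1,[-7,-45,0],0],
  ],
)

```text
time_s: 14.6
position: [0.4334, 0.0276, 0.143]
tcp_rot: [[0.981, 0.196, -0.001], [0.196, -0.981, 0.0], [-0.001, -0.001, -1.0]]
force: [0.7, 0.4, -1.7]
opening: 0.405
```

Request:
servo_tool(
  increments=[
    [1,[0,0,20],8.5],
    [1,[0,0,20],8.5],
    [1,[0,0,0],0],
    [1,[0,0,0],0],
    [1,[0,0,0],0],
  ],
)

```text
time_s: 15.22
position: [0.435, 0.0261, 0.1041]
tcp_rot: [[0.995, -0.098, 0.001], [-0.098, -0.995, -0.0], [0.001, 0.0, -1.0]]
force: [0.2, 0.9, -2.6]
opening: 0.407
```

```bash
python3 plan.py 434.6 25 60 -5.7
```

```text
t 15.22 at [435.   26.1 104.1] yaw -5.62 tiltz [ 1.2e-03 -2.0e-04 -1.0e+00] open 0.407 F [ 0.2  0.9 -2.6]
tool shift (before turn) [-0.3  1.1 44.1] turn 0.08
after turn [-0.3  1.1 44.1]
```

Underside is TCP−21.6, so seated at TCP ≈ 33.6.

Request:
servo_tool(
  increments=[
    [1,[0,1,22],0],
    [1,[0,0,20],0],
    [1,[0,0,8],0],
    [1,[0,0,0],0],
    [1,[0,0,0],0],
  ],
)

```text
time_s: 15.85
position: [0.4349, 0.0252, 0.0541]
tcp_rot: [[0.995, -0.099, 0.001], [-0.099, -0.995, -0.0], [0.001, 0.0, -1.0]]
force: [0.2, -0.1, -2.1]
opening: 0.403
```

```bash
python3 plan.py 434.6 25 33.6 -5.7; python3 - <<'E'
from h import *
p,d=bot.capture("wrist");cv2.imwrite("pics/w5.png",p)
E
```

```text
t 15.85 at [434.9  25.2  54.1] yaw -5.66 tiltz [ 1.3e-03 -2.0e-04 -1.0e+00] open 0.403 F [ 0.2 -0.1 -2.1]
tool shift (before turn) [-0.3  0.3 20.5] turn 0.04
after turn [-0.3  0.3 20.5]
```

View pics/w5.png

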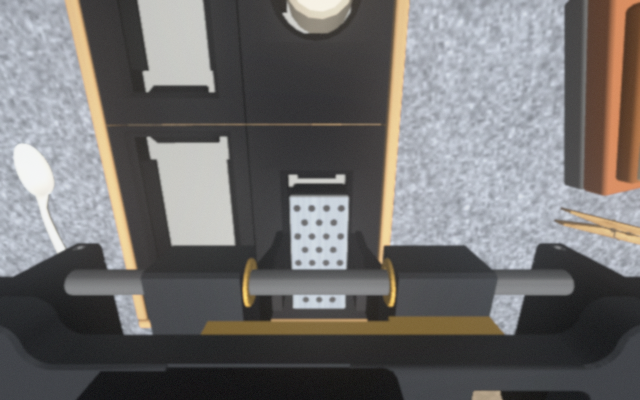

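Aligned over the cutout (block at columns 290–348, cutout 288–346). Lowering.

Request:
servo_tool(
  increments=[
    [1,[0,0,8],0],
    [1,[0,0,6],0],
    [1,[0,0,2],0],
    [1,[0,0,2],0],
    [1,[0,0,2],0],
  ],
)

```text
time_s: 16.52
position: [0.4348, 0.0253, 0.0335]
tcp_rot: [[0.995, -0.099, 0.001], [-0.099, -0.995, -0.0], [0.001, 0.0, -1.0]]
force: [-1.2, 0.8, 22.8]
opening: 0.406
```

Request:
servo_tool(
  increments=[
    [1,[0,0,1],0],
    [1,[0,0,1],0],
    [1,[0,0,0],0],
  ],
)

```text
time_s: 16.9
position: [0.4348, 0.0253, 0.0335]
tcp_rot: [[0.995, -0.099, 0.002], [-0.099, -0.995, -0.0], [0.002, 0.0, -1.0]]
force: [-1.2, 0.8, 25.8]
opening: 0.406
```

Request:
servo_tool(
  increments=[
    [0.3,[0,0,-1],0],
    [0.3,[0,0,0],0],
    [0.3,[0,0,0],0],
    [0,[0,0,-15],0],
    [0,[0,0,-30],0],
  ],
)

```text
time_s: 17.52
position: [0.4333, 0.0255, 0.0768]
tcp_rot: [[0.995, -0.099, -0.004], [-0.099, -0.995, 0.001], [-0.004, -0.0, -1.0]]
force: [0.2, -1.0, 0.1]
opening: 0.845
```

Request:
servo_tool(
  increments=[
    [0,[0,0,-40],0],
    [0,[0,0,-20],0],
    [0,[0,0,0],0],
    [0,[0,0,0],0],
  ],
)

```text
time_s: 18.02
position: [0.4337, 0.0254, 0.1367]
tcp_rot: [[0.995, -0.099, -0.002], [-0.099, -0.995, 0.0], [-0.002, -0.0, -1.0]]
force: [-0.3, -0.1, -0.8]
opening: 1.0
```

```bash
cat > chk.py <<'E'
from h import *
p,d=bot.capture("wrist");W=cloud("wrist",d);cv2.imwrite("pics/wchk.png",p)
for n,(x,y) in dict(med=(595,101),lar=(443.2,116),sma=(434.6,25),rou=(585.6,10.2)).items():
    x/=1e3;y/=1e3
    q=W[layer(W,0.036,0.07,(x-.075,x+.075,y-.045,y+.045))]
    f=W[layer(W,0.02,0.036,(x-.075,x+.075,y-.045,y+.045))]
    print(n,len(q),rect(q[:,:2]) if len(q)>50 else '',np.percentile(q[:,2],[20,50,90]).round(4) if len(q)>50 else '','foam',np.median(f[:,2]) if len(f) else '')
E
python3 chk.py; python3 plan.py 510 -191 55 8.6
```

```text
med 0   foam 0.030120743994101792
lar 0   foam 0.02987327049009693
sma 2804 (434.3, 24.8, 76.4, 36.0, -5.9) [0.0438 0.0444 0.0453] foam 0.03035678081196358
rou 2113 (582.2, 9.7, 38.8, 35.3, 83.3) [0.045  0.0461 0.0472] foam 0.030285733919878183
t 18.07 at [433.5  25.5 136.5] yaw -5.67 tiltz [-2.6e-03  5.0e-04 -1.0e+00] open 1.002 F [ 0.3 -0.1  0.1]
tool shift (before turn) [ 97.5 207.9  81.5] turn -14.27
after turn [ 43.2 225.5  81.5]
```

View pics/wchk.png

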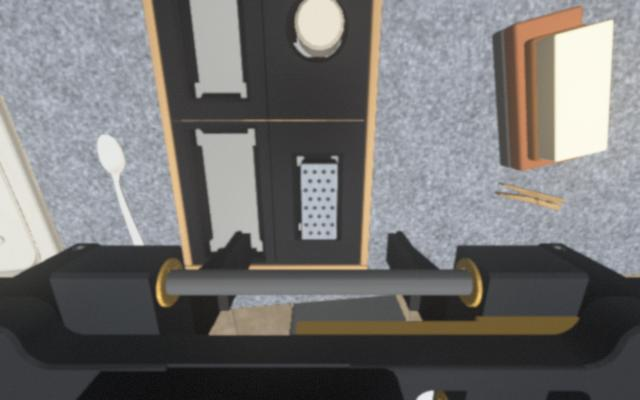

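Request:
servo_tool(
  increments=[
    [0,[19,41,0],0],
    [0,[19,42,0],0],
    [0,[19,42,0],0],
    [0,[20,42,0],0],
    [0,[20,41,0],0],
  ],
)

```text
time_s: 18.7
position: [0.51, -0.1923, 0.1358]
tcp_rot: [[0.995, -0.099, -0.003], [-0.099, -0.995, 0.002], [-0.003, -0.002, -1.0]]
force: [0.2, -0.4, 0.2]
opening: 1.0
```

Request:
servo_tool(
  increments=[
    [0,[0,0,0],-7],
    [0,[0,0,0],-7.3],
    [0,[0,0,0],0],
    [0,[0,0,0],0],
  ],
)

```text
time_s: 19.2
position: [0.51, -0.1909, 0.1366]
tcp_rot: [[0.989, 0.148, -0.002], [0.148, -0.989, 0.001], [-0.001, -0.001, -1.0]]
force: [-0.7, -0.2, -0.7]
opening: 0.999
```

```bash
python3 plan.py 510 -191 54.5 8.6; python3 - <<'E'
from h import *
p,d=bot.capture("top");W=cloud("top",d)
for a in (.056,.022): q=W[layer(W,a,a+.02)];print(len(q),rect(q[:,:2]))
p,d=bot.capture("wrist");W=cloud("wrist",d)
for a in (.056,.022): q=W[layer(W,a,a+.02)];print(len(q),rect(q[:,:2]))
cv2.imwrite("pics/w6.png",p)
E
```

```text
t 19.2 at [ 510.  -190.9  136.6] yaw 8.54 tiltz [-0.0015  0.001  -1.    ] open 0.999 F [-0.7 -0.2 -0.7]
tool shift (before turn) [ 0.   0.1 82.1] turn -0.06
after turn [ 0.   0.1 82.1]
7 (554.2, -168.8, 7.7, 2.9, 89.2)
79 (569.0, -178.8, 49.4, 14.8, -80.1)
4976 (528.8, -188.3, 139.3, 43.7, 6.7)
1951 (511.7, -189.7, 129.1, 56.2, 8.7)
```

View pics/w6.png

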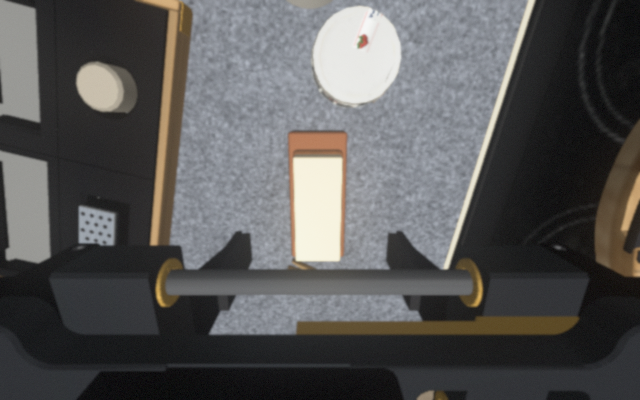

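Request:
servo_tool(
  increments=[
    [0,[0,0,40],0],
    [0,[0,0,33],0],
    [0,[0,0,10],0],
    [0.3,[0,0,0],0],
    [0.5,[0,0,0],0],
  ],
)

```text
time_s: 19.92
position: [0.5113, -0.1917, 0.0556]
tcp_rot: [[0.989, 0.15, 0.002], [0.15, -0.989, -0.001], [0.002, 0.002, -1.0]]
force: [-0.4, 1.0, 1.2]
opening: 0.857
```

Request:
servo_tool(
  increments=[
    [1,[0,0,0],0],
    [1,[0,0,0],0],
    [1,[0,0,0],0],
    [1,[0,0,0],0],
    [1,[0,0,0],0],
  ],
)

```text
time_s: 20.55
position: [0.5103, -0.1909, 0.0548]
tcp_rot: [[0.989, 0.15, -0.0], [0.15, -0.989, 0.0], [-0.0, -0.0, -1.0]]
force: [-0.9, 1.9, 5.4]
opening: 0.48
```

Request:
servo_tool(
  increments=[
    [1,[0,0,0],0],
    [1,[0,0,0],0],
  ],
)

```text
time_s: 20.8
position: [0.5103, -0.1909, 0.0549]
tcp_rot: [[0.989, 0.15, -0.0], [0.15, -0.989, 0.0], [-0.0, -0.0, -1.0]]
force: [0.2, 2.1, 6.0]
opening: 0.476
```

Request:
servo_tool(
  increments=[
    [1,[0,0,-6],0],
    [1,[0,0,-20],0],
    [1,[0,0,-25],0],
    [1,[0,0,-14],0],
    [1,[0,0,0],0],
  ],
)

```text
time_s: 21.42
position: [0.511, -0.1917, 0.1203]
tcp_rot: [[0.989, 0.15, 0.002], [0.15, -0.989, -0.001], [0.002, 0.002, -1.0]]
force: [0.2, 1.1, -2.5]
opening: 0.477
```

```bash
python3 plan.py 595 101 60 -5.7; python3 - <<'E'
from h import *
p,d=bot.capture("wrist");cv2.imwrite("pics/w7.png",p)
E
```

```text
t 21.43 at [ 511.  -191.7  120.3] yaw 8.64 tiltz [ 0.0019 -0.0014 -1.    ] open 0.477 F [ 0.2  1.1 -2.5]
tool shift (before turn) [ 127.  -276.8   60.3] turn 14.34
after turn [  54.5 -299.6   60.3]
```

View pics/w7.png

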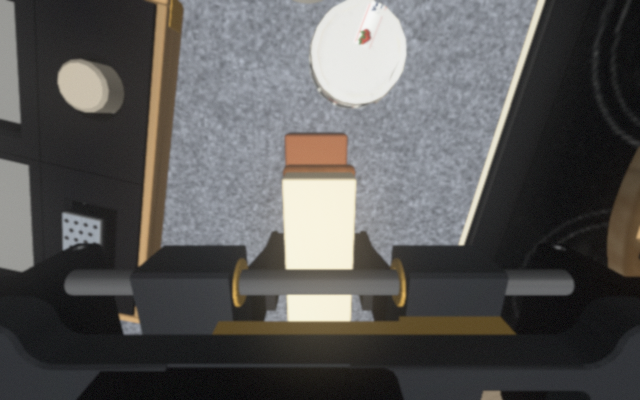

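Request:
servo_tool(
  increments=[
    [1,[20,-45,0],0],
    [1,[21,-46,0],0],
    [1,[21,-46,0],0],
    [1,[21,-46,0],0],
    [1,[22,-47,0],0],
  ],
)

```text
time_s: 22.1
position: [0.5791, 0.0535, 0.1181]
tcp_rot: [[0.989, 0.15, -0.002], [0.15, -0.989, 0.0], [-0.002, -0.0, -1.0]]
force: [-0.2, -0.1, -3.0]
opening: 0.479
```

Request:
servo_tool(
  increments=[
    [1,[22,-47,0],0],
    [1,[0,0,15],7],
    [1,[0,0,15],7.3],
    [1,[0,0,0],0],
    [1,[0,0,0],0],
  ],
)

```text
time_s: 22.72
position: [0.5943, 0.1015, 0.0891]
tcp_rot: [[0.995, -0.097, -0.001], [-0.097, -0.995, 0.0], [-0.001, 0.0, -1.0]]
force: [-0.1, -0.7, -1.7]
opening: 0.481
```

```bash
python3 plan.py 595 101 54 -5.7
```

```text
t 22.73 at [594.3 101.5  89.1] yaw -5.58 tiltz [-8.e-04  0.e+00 -1.e+00] open 0.481 F [-0.1 -0.7 -1.7]
tool shift (before turn) [ 0.8  0.5 35.1] turn 0.12
after turn [ 0.8  0.5 35.1]
```

Request:
servo_tool(
  increments=[
    [1,[0.5,0.5,20],0],
    [1,[0,0,14],0],
    [1,[0,0,0],0],
    [1,[0,0,0],0],
  ],
)

```text
time_s: 23.22
position: [0.5952, 0.1011, 0.056]
tcp_rot: [[0.995, -0.099, 0.001], [-0.099, -0.995, 0.0], [0.001, -0.0, -1.0]]
force: [-0.0, 0.2, -2.1]
opening: 0.476
```

```bash
python3 plan.py 595 101 33 -5.7; python3 - <<'E'
from h import *
p,d=bot.capture("wrist");cv2.imwrite("pics/w8.png",p)
E
```

```text
t 23.23 at [595.2 101.1  56. ] yaw -5.66 tiltz [ 7.e-04  0.e+00 -1.e+00] open 0.476 F [-0.   0.2 -2.1]
tool shift (before turn) [-0.2  0.1 23. ] turn 0.04
after turn [-0.2  0.1 23. ]
```

View pics/w8.png

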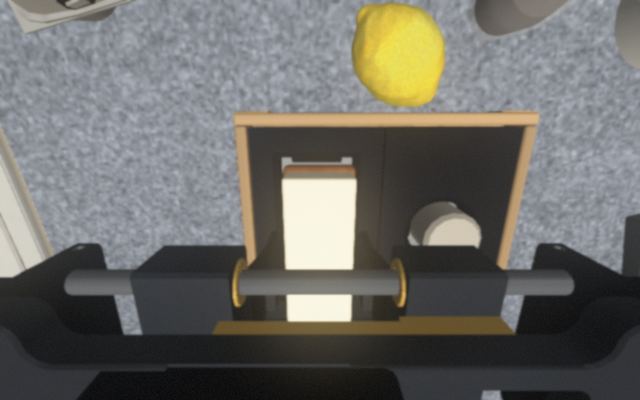

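Request:
servo_tool(
  increments=[
    [1,[0,0,10],0],
    [1,[0,0,7],0],
    [1,[0,0,2],0],
    [1,[0,0,2],0],
    [1,[0,0,2],0],
  ],
)

```text
time_s: 23.9
position: [0.5954, 0.1013, 0.0329]
tcp_rot: [[0.995, -0.099, 0.002], [-0.099, -0.995, 0.0], [0.001, -0.0, -1.0]]
force: [-0.5, -0.1, 4.4]
opening: 0.477
```

Request:
servo_tool(
  increments=[
    [1,[0,0,1],0],
    [1,[0,0,0],0],
  ],
)

```text
time_s: 24.15
position: [0.5955, 0.1014, 0.0329]
tcp_rot: [[0.995, -0.099, 0.002], [-0.099, -0.995, 0.0], [0.002, -0.0, -1.0]]
force: [-2.0, 1.0, 10.1]
opening: 0.481
```

Request:
servo_tool(
  increments=[
    [0.3,[0,0,-1],0],
    [0.3,[0,0,0],0],
    [0.3,[0,0,0],0],
    [0,[0,0,-15],0],
    [0,[0,0,-30],0],
  ],
)

```text
time_s: 24.78
position: [0.5938, 0.1011, 0.0774]
tcp_rot: [[0.995, -0.099, -0.003], [-0.099, -0.995, 0.0], [-0.003, 0.0, -1.0]]
force: [0.8, -0.8, 0.4]
opening: 0.849
```

Request:
servo_tool(
  increments=[
    [0,[0,0,-40],0],
    [0,[0,0,-20],0],
    [0,[0,0,0],0],
    [0,[0,0,0],0],
  ],
)

```text
time_s: 25.28
position: [0.5942, 0.1012, 0.1371]
tcp_rot: [[0.995, -0.099, -0.001], [-0.099, -0.995, 0.0], [-0.001, 0.0, -1.0]]
force: [-0.2, 0.5, -0.2]
opening: 0.996
```

```bash
python3 chk.py; python3 plan.py 512.6 -190.7 20 8.6; python3 - <<'E'
from h import *
p,d=bot.capture("top");W=cloud("top",d)
for a in (.022,): q=W[layer(W,a,a+.02)];print(len(q),rect(q[:,:2]))
E
```

```text
med 4208 (593.9, 100.8, 97.2, 42.1, -5.5) [0.0436 0.0441 0.045 ] foam 0.029907929794882576
lar 0   foam 0.029859811168635612
sma 607 (459.3, 23.7, 34.9, 28.0, 87.6) [0.0417 0.044  0.0449] foam 0.03018615959580405
rou 1349 (585.1, 10.1, 39.0, 38.8, 83.5) [0.0445 0.0458 0.0468] foam 0.030036102532635674
t 25.32 at [593.9 101.1 136.6] yaw -5.67 tiltz [-0.0022  0.     -1.    ] open 1.001 F [-0.9 -1.1 -0.5]
tool shift (before turn) [-52.1 298.5 116.6] turn -14.27
after turn [-124.   276.4  116.6]
1070 (512.4, -190.9, 129.6, 56.9, 8.4)
```

View pics/wchk.png

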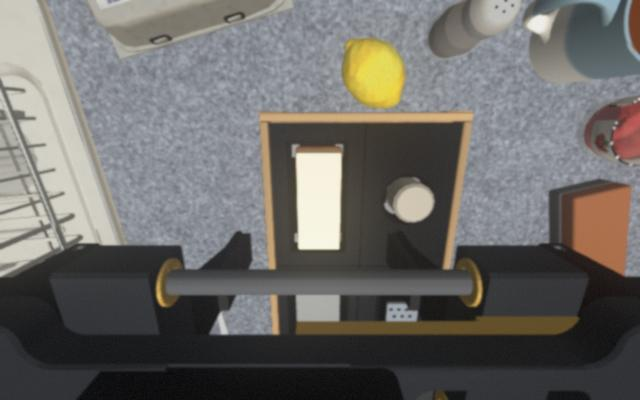

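Request:
servo_tool(
  increments=[
    [0,[-8,50,0],0],
    [0,[-9,50,0],0],
    [0,[-9,50,0],0],
    [0,[-9,50,0],0],
    [0,[-9,50,0],0],
  ],
)

```text
time_s: 26.0
position: [0.5253, -0.1445, 0.1365]
tcp_rot: [[0.995, -0.099, -0.002], [-0.099, -0.995, 0.001], [-0.002, -0.001, -1.0]]
force: [-0.1, -0.2, 0.6]
opening: 1.001
```

Request:
servo_tool(
  increments=[
    [0,[-8,48.5,0],0],
    [0,[0,0,20],-7],
    [0,[0,0,20],-7.2],
    [0,[0,0,0],0],
    [0,[0,0,0],0],
  ],
)

```text
time_s: 26.62
position: [0.5137, -0.1906, 0.0974]
tcp_rot: [[0.989, 0.147, -0.0], [0.147, -0.989, 0.0], [-0.0, -0.0, -1.0]]
force: [-0.4, 0.5, 0.1]
opening: 0.999
```

```bash
python3 plan.py 512.5 -190.8 20.8 8.5;python3 - <<'E'
from h import *
p,d=bot.capture("wrist");cv2.imwrite("pics/w9.png",p);W=cloud("wrist",d)
q=W[layer(W,.024,.044)];print(len(q),rect(q[:,:2]))
E
```

```text
t 26.62 at [ 513.7 -190.6   97.4] yaw 8.45 tiltz [-4.e-04  3.e-04 -1.e+00] open 0.999 F [-0.4  0.5  0.1]
tool shift (before turn) [-1.2 -0.  76.6] turn -0.05
after turn [-1.2 -0.  76.6]
8474 (518.1, -189.0, 116.7, 56.1, 8.6)
```

View pics/w9.png

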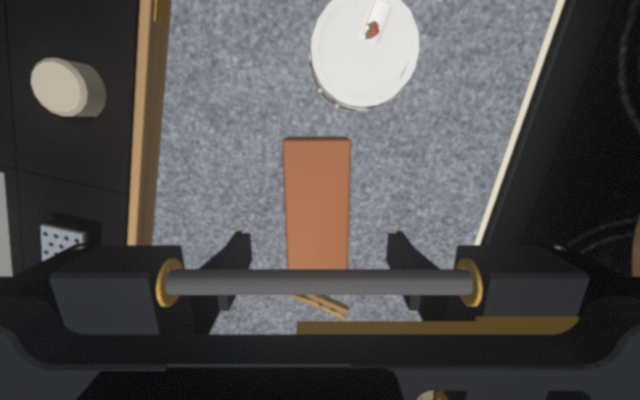

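```bash
python3 plan.py 512.5 -190.8 20.8 8.5
```

```text
t 26.68 at [ 514.  -190.7   97.8] yaw 8.48 tiltz [ 5.e-04 -3.e-04 -1.e+00] open 0.998 F [-0.5 -0.3  0. ]
tool shift (before turn) [-1.5 -0.2 77. ] turn -0.02
after turn [-1.5 -0.2 77. ]
```

Request:
servo_tool(
  increments=[
    [0,[-1.5,0,35],0],
    [0,[0,0,30],0],
    [0,[0,0,12],0],
    [0.2,[0,0,0],0],
    [0.3,[0,0,0],0],
  ],
)

```text
time_s: 27.3
position: [0.513, -0.1914, 0.0216]
tcp_rot: [[0.989, 0.148, 0.002], [0.148, -0.989, -0.001], [0.002, 0.001, -1.0]]
force: [-0.9, -0.9, 0.2]
opening: 0.851
```

Request:
servo_tool(
  increments=[
    [1,[0,0,0],0],
    [1,[0,0,0],0],
    [1,[0,0,0],0],
    [1,[0,0,0],0],
    [1,[0,0,0],0],
  ],
)

```text
time_s: 27.92
position: [0.5122, -0.1903, 0.0213]
tcp_rot: [[0.989, 0.148, 0.0], [0.148, -0.989, 0.001], [0.0, -0.001, -1.0]]
force: [-0.2, 3.5, 5.6]
opening: 0.644
```

Request:
servo_tool(
  increments=[
    [1,[0,0,0],0],
    [1,[0,0,-6],0],
    [1,[0,0,-25],0],
    [1,[0,0,-35],0],
    [1,[0,0,-25],0],
  ],
)

```text
time_s: 28.55
position: [0.512, -0.1913, 0.1124]
tcp_rot: [[0.989, 0.149, -0.0], [0.149, -0.989, -0.001], [-0.0, 0.001, -1.0]]
force: [1.7, -0.8, -4.5]
opening: 0.636
```

Request:
servo_tool(
  increments=[
    [1,[0,0,0],0],
    [1,[0,0,0],0],
  ],
)

```text
time_s: 28.8
position: [0.5111, -0.1906, 0.1105]
tcp_rot: [[0.989, 0.148, -0.002], [0.148, -0.989, 0.001], [-0.002, -0.001, -1.0]]
force: [0.1, 0.1, -4.9]
opening: 0.642
```

```bash
python3 plan.py 443.2 116 60 -5.7;python3 - <<'E'
from h import *
p,d=bot.capture("wrist");cv2.imwrite("pics/w10.png",p)
E
```

```text
t 28.8 at [ 511.1 -190.6  110.5] yaw 8.53 tiltz [-0.0021  0.001  -1.    ] open 0.642 F [ 0.1  0.1 -4.9]
tool shift (before turn) [ -21.7 -313.3   50.5] turn 14.23
after turn [ -98.1 -298.3   50.5]
```

View pics/w10.png

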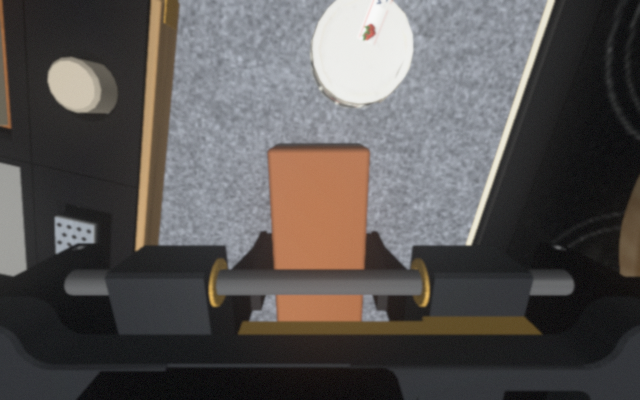

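Request:
servo_tool(
  increments=[
    [1,[-3,-44,0],0],
    [1,[-3,-45,0],0],
    [1,[-3,-45,0],0],
    [1,[-3,-45,0],0],
    [1,[-3,-45,0],0],
  ],
)

```text
time_s: 29.48
position: [0.4629, 0.0296, 0.1104]
tcp_rot: [[0.989, 0.148, -0.002], [0.148, -0.989, 0.0], [-0.002, -0.001, -1.0]]
force: [0.2, 1.2, -5.0]
opening: 0.641
```

Request:
servo_tool(
  increments=[
    [1,[-3,-45,0],0],
    [1,[-3,-44,0],0],
    [1,[0,0,10],7],
    [1,[0,0,10],7.2],
    [1,[0,0,0],0],
  ],
)

```text
time_s: 30.1
position: [0.4437, 0.1156, 0.0901]
tcp_rot: [[0.995, -0.097, -0.004], [-0.097, -0.995, -0.0], [-0.004, 0.001, -1.0]]
force: [0.7, -0.1, -3.8]
opening: 0.64
```

Request:
servo_tool(
  increments=[
    [1,[0,0,0],0],
    [1,[0,0,0],0],
  ],
)

```text
time_s: 30.35
position: [0.4452, 0.1152, 0.0916]
tcp_rot: [[0.995, -0.098, 0.0], [-0.098, -0.995, -0.0], [0.0, -0.0, -1.0]]
force: [-0.6, -0.3, -4.8]
opening: 0.641
```

```bash
python3 plan.py 443.2 116 56 -5.7
```

```text
t 30.35 at [445.2 115.2  91.6] yaw -5.63 tiltz [ 3.e-04 -0.e+00 -1.e+00] open 0.641 F [-0.6 -0.3 -4.8]
tool shift (before turn) [-2.  -0.6 35.6] turn 0.07
after turn [-2.  -0.6 35.6]
```

Request:
servo_tool(
  increments=[
    [1,[-2,-0.5,20],0],
    [1,[0,0,14],0],
    [1,[0,0,0],0],
    [1,[0,0,0],0],
  ],
)

```text
time_s: 30.85
position: [0.4434, 0.1161, 0.0577]
tcp_rot: [[0.995, -0.099, 0.001], [-0.099, -0.995, 0.0], [0.001, -0.0, -1.0]]
force: [0.3, 1.2, -4.4]
opening: 0.637
```

```bash
python3 plan.py 443.2 116 33 -5.7;python3 - <<'E'
from h import *
p,d=bot.capture("wrist");cv2.imwrite("pics/w11.png",p)
E
```

```text
t 30.85 at [443.4 116.1  57.7] yaw -5.66 tiltz [ 6.e-04  0.e+00 -1.e+00] open 0.637 F [ 0.3  1.2 -4.4]
tool shift (before turn) [-0.2  0.1 24.7] turn 0.04
after turn [-0.2  0.1 24.7]
```

View pics/w11.png

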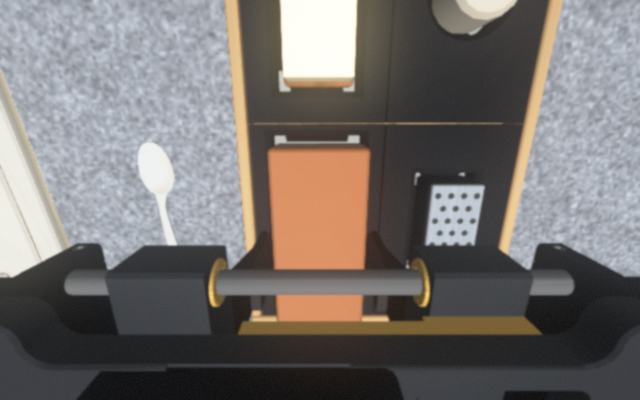

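Request:
servo_tool(
  increments=[
    [1,[0,0,10],0],
    [1,[0,0,8],0],
    [1,[0,0,2],0],
    [1,[0,0,2],0],
    [1,[0,0,2],0],
  ],
)

```text
time_s: 31.52
position: [0.4439, 0.1163, 0.0339]
tcp_rot: [[0.995, -0.099, 0.002], [-0.099, -0.995, 0.0], [0.002, -0.0, -1.0]]
force: [1.1, 0.7, 0.6]
opening: 0.639
```

Request:
servo_tool(
  increments=[
    [1,[0,0,1],0],
    [1,[0,0,0],0],
  ],
)

```text
time_s: 31.78
position: [0.444, 0.1162, 0.0333]
tcp_rot: [[0.995, -0.099, 0.002], [-0.099, -0.995, 0.0], [0.002, -0.001, -1.0]]
force: [0.7, 0.7, 9.2]
opening: 0.641
```

Seated by the numbers. Release straight up; open only slightly (rim and diamond block are near), then check.

Request:
servo_tool(
  increments=[
    [0.2,[0,0,-1],0],
    [0.2,[0,0,0],0],
    [0.2,[0,0,0],0],
    [0.2,[0,0,-15],0],
    [0.2,[0,0,-30],0],
  ],
)

```text
time_s: 32.4
position: [0.4418, 0.116, 0.0779]
tcp_rot: [[0.995, -0.099, -0.004], [-0.099, -0.995, -0.0], [-0.004, 0.001, -1.0]]
force: [0.7, -0.5, -0.2]
opening: 0.799
```

Request:
servo_tool(
  increments=[
    [0,[0,0,-45],0],
    [0,[0,0,-45],0],
    [0,[0,0,0],0],
    [0,[0,0,0],0],
  ],
)

```text
time_s: 32.9
position: [0.4423, 0.1161, 0.1681]
tcp_rot: [[0.995, -0.099, -0.001], [-0.099, -0.995, -0.0], [-0.001, 0.0, -1.0]]
force: [-0.4, -0.4, 1.0]
opening: 0.993
```

```bash
python3 plan.py; python3 chk.py; python3 - <<'E'
from h import *
p,d=bot.capture("side");cv2.imwrite("pics/s12.png",p)
E
```

```text
t 32.9 at [442.3 116.1 168.1] yaw -5.66 tiltz [-1.1e-03 -1.0e-04 -1.0e+00] open 0.993 F [-0.4 -0.4  1. ]
med 4164 (581.6, 102.0, 75.2, 42.1, -5.6) [0.0432 0.0439 0.0449] foam 0.02961892671415506
lar 6164 (442.8, 115.7, 128.9, 56.1, -5.5) [0.0455 0.0461 0.047 ] foam 0.0296182523210949
sma 2388 (433.5, 25.3, 76.4, 35.5, -5.9) [0.0432 0.044  0.0449] foam 0.029975940810335028
rou 1757 (583.9, 9.7, 39.6, 39.1, -82.2) [0.0444 0.0456 0.0466] foam 0.029803401710070773
```

View pics/wchk.png

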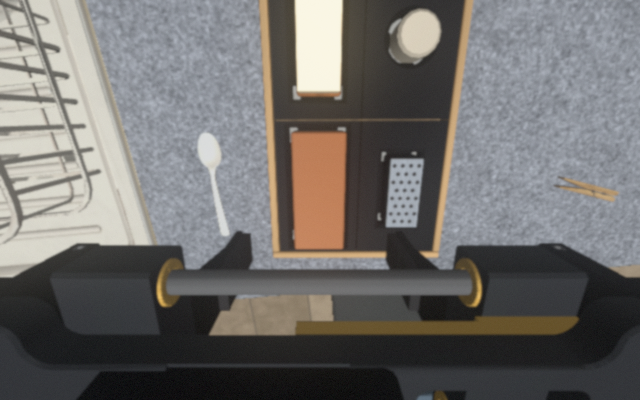

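View pics/s12.png

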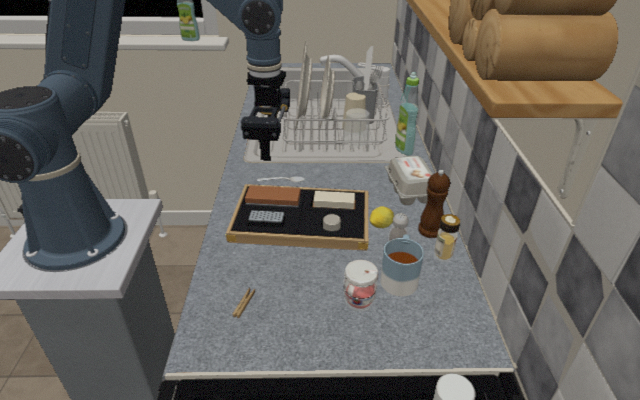

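```bash
python3 -c "
from rig import bot
print(bot.hand_in())"
```

```text
the job is handed in; nothing more can be done
None
```

I took the pile apart from the top down, pressed each piece into its own cutout, and handed the job in at about 33 s of robot time. No verdict came back.

My last wrist-camera check before handing in gave these figures. The floor height is 12 mm above the worktop.

| Piece | Top height measured | Top height if fully seated | Distance from cutout centre |
|---|---|---|---|
| Combination stone | 46.1 mm | 46 mm | about 1 mm |
| Finishing stone | 43.9 mm | 44 mm | about 1 mm |
| Diamond block | 44.0 mm | 44 mm | about 1 mm |
| Dressing stone | 45.6 mm | 46 mm | about 2 mm |

- **Finishing stone:** its centring figure comes from an earlier check. In the last picture the near edge of the frame cut part of it off, though its height was still read there.
- **Dressing stone:** I also pressed it from above and it held at 17 N without moving further.
- **Calibration:** the camera calibration is only good to about 2 mm, so the centring figures carry that much uncertainty.
- **Bystanders:** in the last side picture the jar, peg, salt shaker, mug, lemon and teaspoon looked where they started. I judged that by eye and did not measure it.
- **Gripper:** it was raised to 168 mm, clear of everything, when I handed in.

No check failed or disagreed.

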